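# Lower a ratchet clamp arm onto a glued-up panel

### The arm

A 7-joint arm with a two-finger parallel gripper is mounted at the origin on the work surface. World frame = base frame: x ahead of the robot, y to its left, z up, the work surface at z = 0. Lengths are in m, angles in rad, forces in N, time in s.
With the tool pointing down it reaches from about 0.4 to 0.925 m from the base axis. Payload 4.1 kg.
Tool frame: the origin (TCP) lies on the centre line of the jaws, within the pads' length; the fingertips stand 19 mm ahead of it and the grasp point (between the pads) is the TCP; z points along the fingers, y is the direction in which the jaws open and shut (so a half turn about z gives the same grasp; the last joint's range is limited). The gripper opens to 85 mm and grips with 20 to 120 N. Pads are 22 mm wide; open, the fingers measure 114 mm over their backs; the gripper's body (76 mm by 85 mm) begins 54 mm behind the grasp point. The pads swing forward as they close: fully open they stand 13 mm farther back than shut.
Start: joints at [-1.229, 0.398, 0.045, 1.537, -0.019, 1.207, -0.051], TCP at [0.277, 0.588, 0.25] pointing down, gripper open.
Joint ranges: [-2.82, 2.82], [-0.49, 2.23], [-1.37, 1.46], [0, 2.46], [-1.36, 4.5], [0.23, 2], [-2.94, 2.94]. Speed limits (rad/s): [2.57, 2.57, 3.14, 3.14, 3.14, 3.14, 3.14].

### API

Orientations are given as a rotation vector (axis times angle).
In Python, from rig import r, camera, camera_params, workorder, search_frame, outline_of, pinpoint gives the robot as it stands. The module is installed in compiled form; this text tells all that it offers.
- The arm moves only by the tool send_rows, never from a script. Its argument "plan" is a list that holds one entry, the list of rows, each a list of 7 numbers: the shift along the tool's x, y, z in cm, then the turn, a rotation vector about the tool's x, y, z in degrees, then the closure, from 0 (fully open) to 1 (shut). In form: [[[dx, dy, dz, ax, ay, az, gripper], ...]]. A call has 1 to 10 rows; each row is the pose to reach, as a shift and turn from the pose measured when the call began, along the tool's axes at that moment; what a row does not reach only later rows make up. A row lasts 1/12 s, in which the tool goes at most 41.7 mm and 7.16 degrees, less where a joint would pass 70% of its speed; a pose out of reach is approached as far as the arm can. A call with a gripper value outside its range is refused whole. The fingers move at their own pace and stop on an object; the grip force is fixed at half the most. Time passes only in rows, so rows that repeat a pose let the fingers close. It gives the time, the measured TCP pose, the force and the opening at its end, in the units of the state.
- r.read_state(): the state, without advancing time (a new reading comes with each control period).
- camera(name): name is "side" or "top" or "wrist"; returns the picture (480x640x3 uint8, blue, green, red); there is no depth.
- camera_params(name): a dict with "vfov" (degrees; the focal length in pixels is half the picture's height over the tangent of half this angle, whatever the lens; pixels are square), "cx", "cy" (the principal point, pixels), "camera_from_world" (4x4, takes a point from world to camera coordinates). Camera axes: x right, y down, z forward; pixel columns grow to the right and rows downward; lengths in m; the calibration is good to about 2 mm. A picture is of the moment at which its call begins: read the wrist's pose just before it. camera_params takes no time and is no camera call; for the wrist camera it gives the pose at the moment of the call.
- workorder.close_job(): hands the job in, once; it reports no verdict.
Trained networks look in the newest picture that a camera, given by its name, has taken for a name from the list of things; names that differ only in an ending like _2 or _b are one class to them, and where a whole thing is asked for, a point or a joint stands for the part that bears it (a point fixed in the world has none). Each returns a list of dicts, best first, with "score" (0 to 1); they miss things now and then, are a little off and sometimes report something else, mostly with a low value. They report only what shows in the picture. A call takes as long as a camera call. They do not tell look-alikes from the thing itself.
- search_frame(name, camera): "extent" ([left, top, right, bottom] in pixels, round what is visible of it).
- outline_of(name, camera): "mask" (480x640 bool, what is visible of it) and "extent" ([left, top, right, bottom] in pixels, round what is visible of it).
- pinpoint(name, camera): "location" ([column, row] in pixels: a listed point, or the origin of a listed thing).
The state is a dict: "clock": time; "joint_pos": joint angles; "qvel": joint speeds; "effort": joint torques, N m; "eef_pos": TCP position; "orientation": TCP orientation; "contact_force": force on the tool from outside, world axes, zero at the start; "torque": the same for the moment, N m; "width": opening from 0.0 (shut) to 1.0 (fully open).
Only numpy, scipy, OpenCV 4.12 (cv2) and the standard library are available. Lean on these libraries where they do the work, as an engineer would, in place of code of your own. Each camera call takes 0.05 s, during which the arm holds its last target.

### The job

The glued leather panel on the bed of the bench clamp is ready to be clamped. With the fingertips press the thumb pad of the ratchet pawl down until its nose is well clear of the toothed wheel (it stays there by itself), then push the raised clamp arm down until its rubber foot rests firmly on the panel. Only press and push: do not raise the arm, do not lift or shift the panel, leave everything else on the bench where it stands, and let go at the end.

Things in the scene. Friction and masses are not known exactly. Their poses are not given: they have to be found in the camera images.
- clamp_base: Fixed grey bench clamp: base plate 110 mm (x) by 405 mm (y) by 12 mm thick. Origin: underside, below the arm's pivot; z up. +y runs from the pivot to the bed; the plate spans y = -170 (pawl end) to +235 mm (bed end). Cheeks at y = 0 (44 mm wide in x, up to z = 102 mm) carry the arm, cheeks at y = -78 mm (30 mm wide, up to z = 136 mm) the pawl. All moves in the plane x = 0.
- clamp_arm (a joint): Arm angle (rad) about the level pivot along the base's x. 0 = raised 40 deg towards the base's +y; grows going down; 0.70 = level, foot meets the panel. Starts at 0.02 to 0.115; stops -0.05 and 0.74. Stiff: stays where left, needs some 2 to 6 N at the grip. The engaged pawl blocks its toothed wheel (120 mm diameter) at 0.13 (yields slightly under force); with the pawl free it turns unhindered.
- pawl (a joint): Pawl angle (rad): dark steel rocker on a level pivot along the base's x. 0 to 0.03 at the start = nose between the teeth; grows as the thumb pad is pressed down; beyond 0.19 the nose is clear of the teeth, 0.45 is the stop. Stiff pivot, no spring: about 3 N at the pad moves it and it stays where it is left.
- clamp_pivot (a point): Axis of the arm and toothed wheel, 90 mm above the bench, at base x = y = 0.
- clamp_grip (a point): Where to push: middle of the upper face of the black grip at the arm's free end (62 mm along the arm, 42 wide, 20 thick, rounded). 190 mm from the pivot along the arm and 10 mm above the arm's middle line; moves on a circle about clamp_pivot, 0.21 m above the bench when raised, 0.10 m when level. The bar between wheel and grip is 24 mm wide, 16 thick.
- clamp_foot (a point): Centre of the underside of the round rubber foot (40 mm diameter) that hangs 58 mm below the arm's middle line, 115 mm from the pivot along the arm.
- pawl_pivot (a point): Axis of the pawl, base y = -78 mm, 128 mm above the bench.
- pawl_pad (a point): Middle of the upper face of the pawl's thumb pad (36 x 36 x 8 mm), on the side away from the arm: 52 mm from pawl_pivot towards the base's -y and 34 mm above it when engaged (162 mm above the bench). Fully pressed it has sunk 26 mm, shifted 10 mm towards the base's -y and tilted 0.45 rad. The nose is at the other end, on top of the wheel.
- bed_spot (a point): Point of the upper face of the base plate (12 mm above the bench) right below the foot when the arm is level: base y = +115 mm.
- work: The glued-up panel, brown leather on cork, 75 x 95 x 20 mm, 0.2 kg, lying loose on the bed under the arm. Origin: centre of its underside, 12 mm above the bench.
- snap_setter: Bystander: steel punch standing on the base plate beside the arm, 18 mm diameter, 40 mm tall. Origin: centre of its underside.
- glue_bottle: Bystander: round white bottle with blue spout, 60 mm diameter, 140 mm tall, standing beside the clamp. Origin: centre of its underside.
- jar: Bystander: clear jar with white cap, 54 mm diameter, 55 mm tall. Origin: centre of its underside.
- tape_roll: Bystander: blue roll of tape lying flat, 96 mm diameter, 25 mm tall. Origin: centre of its underside.
- screwdriver: Bystander: screwdriver 160 mm long lying beside the clamp. Origin: under the middle of its length.
- brush_cup: Bystander: wooden cup with brushes, 74 mm diameter, 165 mm tall. Origin: centre of its underside.
- white_flask: Bystander: square white flask, 75 x 75 x 100 mm. Origin: centre of its underside.
Things that resemble listed ones, but are neither listed nor needed, are in the scene too. There is more than one size of the work; the one meant has the size given above.

How it is judged:
By the outcome, as a careful person would: the job done as asked, in the order asked, and still so for the second after the job is handed in, with the robot touching nothing.
It also fails if it takes over 45 s, if anything falls off the work surface, if the arm or the gripper's body presses on something with over 40 N, if the wrist force passes 120 N, or if a joint passes its speed limit or range.

## Working session

There is one attempt and no reset: what is moved stays moved. The work goes in short steps, Python scripts to look and compute and a tool call to move; the robot and the scene stay as the last step left them, time stands still between calls to the robot, and variables do not carry over. Pictures are saved under pics/ and viewed, and the job is handed in when it is done.

Besides the shell and the picture viewer there is one more tool, called after "Emit:" by a JSON object that holds its "op" and its "data", one argument or row to a line. send_rows: Moves the arm, as the interface text tells. Its arguments: {"type":"object","properties":{"plan":{"type":"array"}},"required":["plan"]}

```bash
mkdir -p pics; cat > h.py <<'E'
import numpy as np, cv2
from rig import r, camera, camera_params, workorder, search_frame, outline_of, pinpoint
def K(n):
    p=camera_params(n); f=240/np.tan(np.radians(p["vfov"])/2); return f,p["cx"],p["cy"],np.array(p["camera_from_world"])
def proj(n,P):
    f,cx,cy,T=K(n); q=T[:3,:3]@np.array(P)+T[:3,3]; return np.array([cx+f*q[0]/q[2],cy+f*q[1]/q[2]])
def ray(n,px):
    f,cx,cy,T=K(n); R=T[:3,:3]; o=-R.T@T[:3,3]; d=R.T@np.array([(px[0]-cx)/f,(px[1]-cy)/f,1]); return o,d/np.linalg.norm(d)
def atz(n,px,z):
    o,d=ray(n,px); return o+d*(z-o[2])/d[2]
E
python3 - <<'E'
from h import *
s=r.read_state(); print({k:np.round(v,3) for k,v in s.items()})
for n in ["side","top","wrist"]:
    cv2.imwrite(f"pics/{n}0.png",camera(n)); print(n,[np.round(x,3) for x in K(n)])
    for t in ["clamp_pivot","clamp_grip","pawl_pad","pawl_pivot","bed_spot","work","clamp_base","clamp_foot"]:
        d=pinpoint(t,n); print(t,[(np.round(x["location"],1),round(x["score"],2)) for x in d[:3]])
E
```

```text
{'clock': np.float64(0.0), 'joint_pos': array([-1.229,  0.399,  0.045,  1.538, -0.019,  1.207, -0.051]), 'qvel': array([-0.001, -0.   , -0.001, -0.001,  0.   , -0.001, -0.   ]), 'effort': array([ 1.0000e-03, -4.7511e+01,  1.3650e+00, -2.5422e+01,  1.2000e-02,
        9.0000e-03,  0.0000e+00]), 'eef_pos': array([0.277, 0.587, 0.249]), 'orientation': array([-6.870e-01, -3.065e+00,  3.000e-03]), 'contact_force': array([ 0.089, -0.499, -0.227]), 'torque': array([-0.024, -0.014,  0.023]), 'width': np.float64(0.999)}
side [np.float64(490.901), np.float64(321.92), np.float64(235.614), array([[-0.978, -0.209,  0.021,  0.571],
       [-0.136,  0.553, -0.822,  0.172],
       [ 0.16 , -0.806, -0.57 ,  0.974],
       [ 0.   ,  0.   ,  0.   ,  1.   ]])]
clamp_pivot [(array([344.5, 267.8]), 0.67), (array([366.9, 352.5]), 0.24)]
clamp_grip [(array([296.2, 248.2]), 0.76), (array([344.5, 300.6]), 0.46), (array([309.5, 327.4]), 0.21)]
pawl_pad [(array([388.6, 208.6]), 0.7)]
pawl_pivot [(array([369.3, 233.9]), 0.75), (array([296.8, 249.2]), 0.56)]
bed_spot [(array([311.2, 328.9]), 0.88), (array([310.2,
[... 559 characters left out ...]
238.7, 238.4]), 0.91)]
pawl_pad [(array([374.8, 308.2]), 0.59)]
pawl_pivot [(array([350.6, 296.6]), 0.68)]
bed_spot [(array([264.4, 256.2]), 0.86)]
work [(array([159.4, 220.9]), 0.89), (array([266.3, 256.7]), 0.82), (array([215.3, 168.9]), 0.55)]
clamp_base [(array([310.5, 280.2]), 0.9), (array([312.9, 279.3]), 0.56)]
clamp_foot [(array([254.9, 249.9]), 0.6)]
wrist [np.float64(374.728), np.float64(310.991), np.float64(242.065), array([[ 0.427,  0.904,  0.   , -0.649],
       [ 0.855, -0.403,  0.327, -0.042],
       [ 0.296, -0.14 , -0.945,  0.38 ],
       [ 0.   ,  0.   ,  0.   ,  1.   ]])]
clamp_pivot []
clamp_grip []
pawl_pad []
pawl_pivot []
bed_spot []
work []
clamp_base []
clamp_foot []
```

View pics/side0.png

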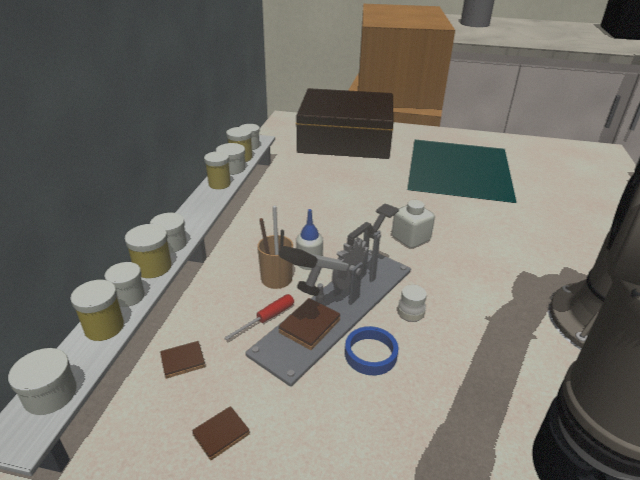

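View pics/top0.png

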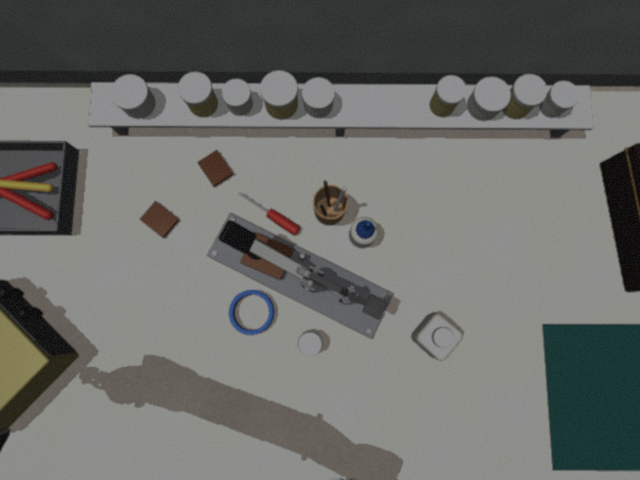

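```bash
cat > fit.py <<'E'
from h import *
from scipy.optimize import least_squares
# points: base frame (x,y,z)
def model(p):
    X,Y,yaw,a,w=p
    c,s=np.cos(yaw),np.sin(yaw)
    def W(y,z): # base (0,y,z) -> world; base y axis = (-s,c)
        return np.array([X-s*y,Y+c*y,z])
    th=np.radians(40)-a
    g=W(.19*np.cos(th)-.01*np.sin(th), .09+.19*np.sin(th)+.01*np.cos(th))
    # pawl rot w: pad rel (-.052,.034)
    y,z=-.052,.034
    # pressing: pad goes down and -y : 
    py=y*np.cos(w)-z*np.sin(w); pz=y*np.sin(w)+z*np.cos(w)
    pad=W(-.078+py,.128+pz)
    ft=W(.115*np.cos(th)+.058*np.sin(th), .09+.115*np.sin(th)-.058*np.cos(th))
    return dict(clamp_pivot=W(0,.09),clamp_grip=g,pawl_pad=pad,pawl_pivot=W(-.078,.128),bed_spot=W(.115,.012),clamp_foot=ft,clamp_base=W(0,0))
def fit(obs,x0):
    def f(p):
        m=model(p); return np.concatenate([proj(c,m[t])-np.array(px) for (c,t),px in obs.items()]+[[ (p[3]-.07)*30,(p[4]-.015)*100]])
    return least_squares(f,x0,loss='soft_l1',f_scale=2)
E
python3 - <<'E'
from fit import *
obs={("side","clamp_pivot"):(344.5,267.8),("side","clamp_grip"):(296.2,248.2),("side","pawl_pad"):(388.6,208.6),("side","pawl_pivot"):(369.3,233.9),("side","bed_spot"):(311.2,328.9),("side","clamp_base"):(343.7,303.9),
("top","clamp_pivot"):(312.8,278.9),("top","clamp_grip"):(238.7,238.4),("top","pawl_pad"):(374.8,308.2),("top","pawl_pivot"):(350.6,296.6),("top","bed_spot"):(264.4,256.2),("top","clamp_base"):(310.5,280.2),("top","clamp_foot"):(254.9,249.9)}
A=atz("top",(312.8,278.9),.09);B=atz("top",(264.4,256.2),.012);print(A,B)
d=B-A;yaw=np.arctan2(-d[0],d[1])
q=fit(obs,[A[0],A[1],yaw,.07,.015]);print(np.round(q.x,4),q.cost)
m=model(q.x)
for (c,t),px in obs.items(): print(c,t,np.round(proj(c,m[t])-px,1))
for t in m: print(t,np.round(m[t],4))
E
```

```text
[0.51949487 0.05915199 0.09      ] [0.57451899 0.16678988 0.012     ]
[ 0.521   0.0615 -0.4632  0.0381  0.0165] 27.423992824296956
side clamp_pivot [ 3.4 -0.8]
side clamp_grip [3.  0.8]
side pawl_pad [-1.2  0.6]
side pawl_pivot [ 2.4 -0.2]
side bed_spot [-1.3 -0.5]
side clamp_base [ 1.9 -2.5]
top clamp_pivot [-1.2 -0.7]
top clamp_grip [-0.2 -1.8]
top pawl_pad [-0.8 -1.1]
top pawl_pivot [-3.1 -1.7]
top bed_spot [1.1 1. ]
top clamp_base [1.7 0.9]
top clamp_foot [-0.2 -1.4]
clamp_pivot [0.521  0.0615 0.09  ]
clamp_grip [0.5853 0.1903 0.2144]
pawl_pad [ 0.4627 -0.0553  0.1611]
pawl_pivot [ 0.4861 -0.0083  0.128 ]
bed_spot [0.5724 0.1644 0.012 ]
clamp_foot [0.5775 0.1746 0.1147]
clamp_base [0.521  0.0615 0.    ]
```

The pictures show the clamp running from about (390,300) at the pawl end to (225,235) at the bed end in the top view. The panel is under the arm, and the cup and bottle stand at the back. I'll check the fit with an overlay of the plate corners and locate the bystanders.

```bash
python3 - <<'E'
from fit import *
p=[.521,.0615,-.4632,.0381,.0165]
c,s=np.cos(p[2]),np.sin(p[2])
W=lambda x,y,z:(p[0]+c*x-s*y,p[1]+s*x+c*y,z)
ims=[]
for n in ["top","side"]:
    im=camera(n)
    pts=np.array([proj(n,W(*q)) for q in [(-.055,-.17,.012),(.055,-.17,.012),(.055,.235,.012),(-.055,.235,.012)]])
    S=4
    m=model(p)
    im=cv2.resize(im,None,fx=S,fy=S,interpolation=cv2.INTER_CUBIC)
    cv2.polylines(im,[np.int32(pts*S+S/2)],True,(0,255,0),1)
    for t in m: cv2.circle(im,tuple(np.int32(proj(n,m[t])*S+S/2)),4,(0,0,255),-1)
    x0,y0=pts.mean(0)*S; x0=int(x0)-400;y0=int(y0)-330
    cv2.imwrite(f"pics/ov_{n}.png",im[y0:y0+600,x0:x0+800])
    for t in ["brush_cup","glue_bottle","white_flask","snap_setter","screwdriver","tape_roll","jar"]:
        for d in pinpoint(t,n)[:1]: print(n,t,np.round(atz(n,d["location"],.012 if t=="snap_setter" else 0),3),round(d["score"],2))
R=np.array([[-s,c,0],[c,s,0],[0,0,-1]]).T
print(R)
from scipy.spatial.transform import Rotation as Ro
st=r.read_state(); R0=Ro.from_rotvec(st["orientation"])
print("turn",np.degrees((R0.inv()*Ro.from_matrix(R)).as_rotvec()))
E
```

```text
top brush_cup [0.672 0.027 0.   ] 0.96
top glue_bottle [ 0.631 -0.051  0.   ] 0.94
top white_flask [ 0.4   -0.193  0.   ] 0.72
top snap_setter [0.568 0.083 0.012] 0.54
top screwdriver [0.675 0.158 0.   ] 0.61
top tape_roll [0.459 0.194 0.   ] 0.55
top jar [0.391 0.06  0.   ] 0.56
side brush_cup [0.69  0.019 0.   ] 0.84
side glue_bottle [ 0.623 -0.046  0.   ] 0.78
side white_flask [ 0.417 -0.193  0.   ] 0.58
side snap_setter [ 0.503 -0.179  0.012] 0.6
side screwdriver [0.669 0.159 0.   ] 0.84
side tape_roll [0.457 0.191 0.   ] 0.62
side jar [0.39  0.068 0.   ] 0.63
[[ 0.4468132   0.89462728  0.        ]
 [ 0.89462728 -0.4468132   0.        ]
 [ 0.          0.         -1.        ]]
turn [ 7.76937530e-03 -4.34609789e-03  9.12898051e+01]
```

View pics/ov_top.png

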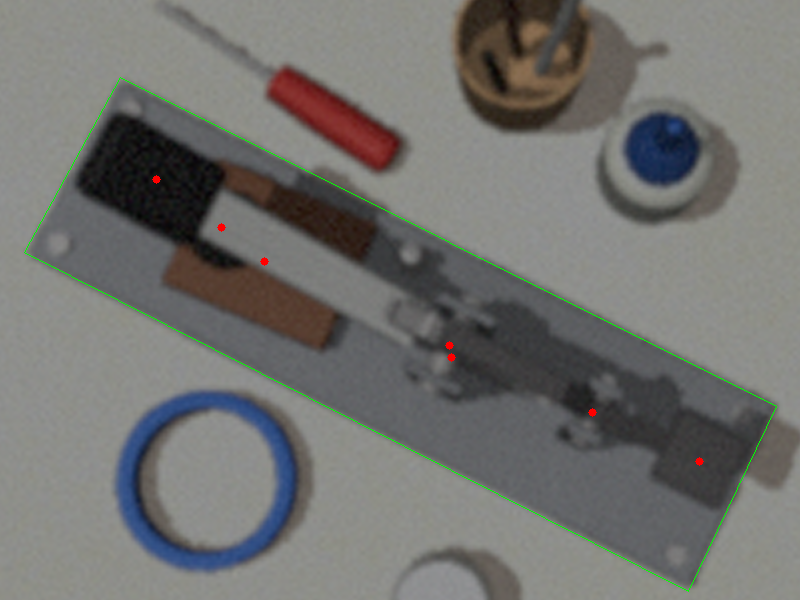

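View pics/ov_side.png

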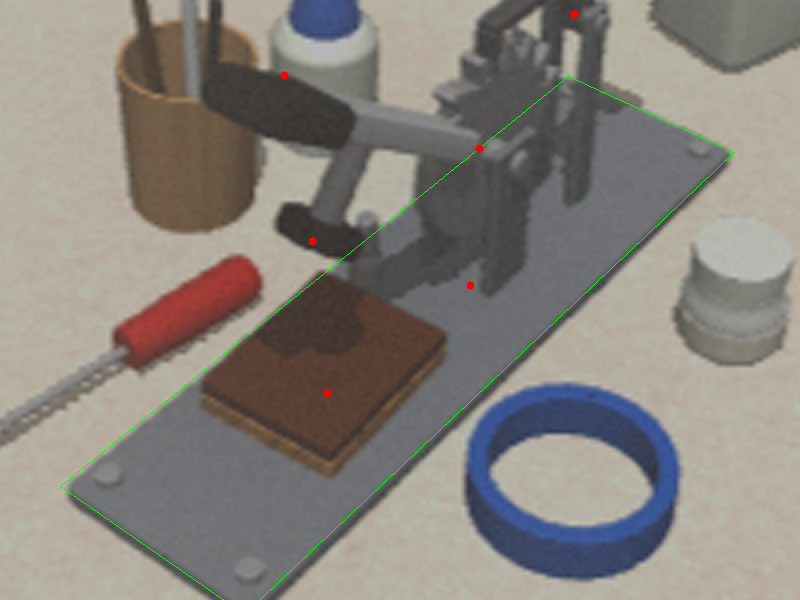

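Emit:
{"op": "send_rows", "data": {
  "plan": [
    [[0,0,-3,0,0,0,1],[-2,-2.3,-7,0,0,4,1],[-4.4,-5,-8,0,0,9,1],[-7,-8,-8,0,0,14,1],[-9.7,-11,-8,0,0,20,1],[-12.3,-14,-8,0,0,26,1],[-15,-17,-8,0,0,32,1],[-17.6,-20,-8,0,0,38,1],[-20,-23,-8,0,0,43,1],[-22,-25,-8,0,0,46,1]]
  ]
}}

```text
clock: 2.98
eef_pos: [0.3702, 0.2641, 0.3306]
orientation: [1.838, 2.547, 0.0]
contact_force: [-0.6, 0.4, 0.7]
width: 0.004
```

```bash
cat > to.py <<'E'
from h import *
from scipy.spatial.transform import Rotation as Ro
YAW=-.4632
def goal(P,tilt=0):
    # tilt: tool body leans toward base -y (pivot side) by tilt rad
    c,s=np.cos(YAW),np.sin(YAW); by=np.array([-s,c,0]); bx=np.array([c,s,0]); 
    z=np.array([0,0,-1])*np.cos(tilt)+by*np.sin(tilt); y=bx; x=np.cross(y,z)
    return np.array(P),Ro.from_matrix(np.array([x,y,z]).T)
def delta(P,tilt=0,tip=0.019):
    st=r.read_state(); R0=Ro.from_rotvec(st["orientation"]); P,R=goal(P,tilt)
    P=P-R.as_matrix()[:,2]*tip
    return np.round(np.r_[R0.inv().apply(P-st["eef_pos"])*100,np.degrees((R0.inv()*R).as_rotvec())],2)
E
python3 - <<'E'
from to import *
st=r.read_state();print(st["clock"],st["eef_pos"],st["width"],st["contact_force"])
print(delta((.4627,-.0553,.24)))
E
```

```text
2.9833 [0.37015542 0.26412862 0.33058706] 0.003728919774584957 [-0.56725692  0.38408741  0.66902166]
[-3.323e+01 -1.280e+00  7.160e+00  1.000e-02 -1.000e-02  4.491e+01]
```

Emit:
{"op": "send_rows", "data": {
  "plan": [
    [[-3,-0.1,0,0,0,4,1],[-7,-0.3,0,0,0,9,1],[-11,-0.4,0,0,0,15,1],[-15,-0.6,0,0,0,21,1],[-19,-0.7,0,0,0,27,1],[-23,-0.9,0,0,0,33,1],[-27,-1,1,0,0,39,1],[-31,-1.2,3,0,0,43,1],[-33.2,-1.3,6,0,0,44.9,1],[-33.2,-1.3,7.2,0,0,44.9,1]]
  ]
}}

```text
clock: 3.82
eef_pos: [0.4613, -0.0614, 0.2565]
orientation: [2.679, 1.637, -0.005]
contact_force: [-1.5, -0.2, -0.5]
width: 0.0
```

```bash
python3 - <<'E'
from to import *
from fit import model
p=[.521,.0615,-.4632,.0381,.0165]
m=model(p)
ims=[]
for n in ["wrist","top","side"]:
    im=camera(n)
    q=proj(n,m["pawl_pad"]); print(n,q,[(np.round(d["location"],1),d["score"]) for d in pinpoint("pawl_pad",n)[:2]])
    if n!="top": ims.append(cv2.resize(im,(400,300)))
    if n=="top":
        x,y=map(int,q); ims.append(cv2.resize(im[y-60:y+60,x-80:x+80],(400,300)))
cv2.imwrite("pics/a1.png",np.hstack(ims[:2])); cv2.imwrite("pics/a1w.png",camera("wrist"))
print(r.read_state()["contact_force"],delta((.4627,-.0553,.161)))
E
```

```text
wrist [313.51125833 248.50166089] [(array([313.7, 247.1]), 0.68)]
top [374.03698478 307.13070587] [(array([373.2, 305.9]), 0.82), (array([254.1, 307.5]), 0.7)]
side [387.35990714 209.1689071 ] [(array([385.3, 207.2]), 0.95)]
[ 0.07101581 -0.04798994 -0.27532813] [-0.16 -0.02  7.99  0.11 -0.11  0.15]
```

View pics/a1w.png

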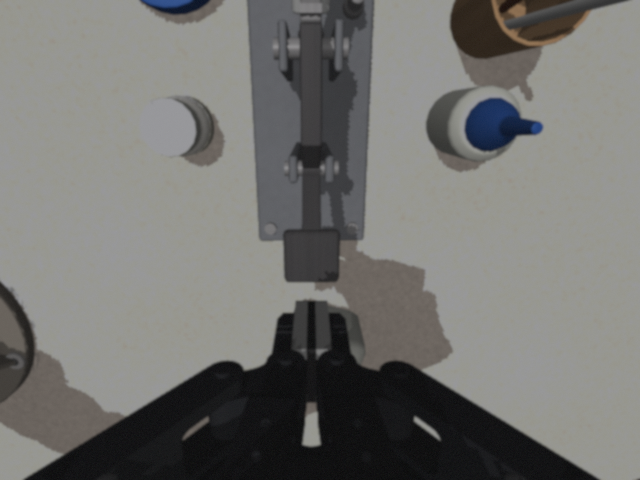

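View pics/a1.png

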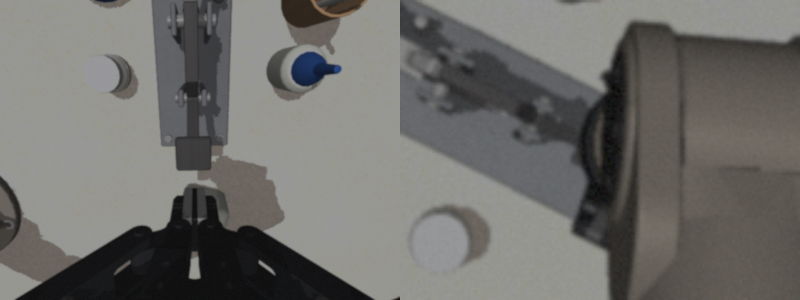

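Emit:
{"op": "send_rows", "data": {
  "plan": [
    [[-0.1,0,2.5,0,0,0,1],[-0.1,0,5,0,0,0,1],[-0.1,0,6.5,0,0,0,1],[-0.1,0,7,0,0,0,1],[-0.1,0,7.3,0,0,0,1],[-0.1,0,7.5,0,0,0,1],[-0.1,0,7.5,0,0,0,1]]
  ]
}}

```text
clock: 4.75
eef_pos: [0.4639, -0.0545, 0.1857]
orientation: [2.668, 1.656, 0.007]
contact_force: [0.1, 0.6, -1.0]
width: -0.003
```

```bash
python3 - <<'E'
from to import *
from fit import model
print(r.read_state()["contact_force"],r.read_state()["eef_pos"])
for w in [.0165,.08,.15,.22,.3,.38,.43]:
    P=model([.521,.0615,-.4632,.0381,w])["pawl_pad"]; print(w,delta(P),"tilted",delta(P,-w))
E
```

```text
[ 0.11743302  0.63165033 -0.97587496] [ 0.46392683 -0.05454013  0.18571036]
0.0165 [-0.13 -0.08  0.56  0.2  -0.17  0.18] tilted [-0.09 -0.08  0.56  0.2  -1.12  0.18]
0.08 [-0.33 -0.08  0.9   0.2  -0.17  0.18] tilted [-0.17 -0.08  0.9   0.2  -4.76  0.18]
0.15 [-0.52 -0.08  1.28  0.2  -0.17  0.18] tilted [-0.24 -0.08  1.31  0.21 -8.77  0.17]
0.22 [-0.69 -0.09  1.69  0.2  -0.17  0.18] tilted [ -0.28  -0.09   1.73   0.22 -12.78   0.16]
0.3 [-0.85 -0.09  2.16  0.2  -0.17  0.18] tilted [ -0.29  -0.09   2.24   0.22 -17.36   0.15]
0.38 [-0.97 -0.09  2.64  0.2  -0.17  0.18] tilted [ -0.26  -0.09   2.78   0.23 -21.95   0.15]
0.43 [-1.02 -0.09  2.94  0.2  -0.17  0.18] tilted [ -0.23  -0.09   3.12   0.23 -24.81   0.14]
```

Emit:
{"op": "send_rows", "data": {
  "plan": [
    [[-0.1,-0.1,0.4,0,-1,0,1],[-0.1,-0.1,0.6,0,-1.5,0,1],[-0.15,-0.1,0.8,0,-3.5,0,1],[-0.2,-0.1,1.05,0,-6,0,1],[-0.25,-0.1,1.3,0,-9,0,1],[-0.3,-0.1,1.6,0,-11.5,0,1]]
  ]
}}

```text
clock: 5.25
eef_pos: [0.4619, -0.058, 0.1706]
orientation: [2.567, 1.592, -0.257]
contact_force: [-1.9, -2.4, 5.2]
width: -0.001
```

```bash
python3 - <<'E'
from to import *
from fit import model
print(r.read_state()["contact_force"],r.read_state()["eef_pos"])
cv2.imwrite("pics/b1w.png",camera("wrist"))
cv2.imwrite("pics/b1s.png",cv2.resize(camera("side")[150:330,270:510],(800,600)))
for w in [.22,.3,.38,.43]:
    P=model([.521,.0615,-.4632,.0381,w])["pawl_pad"]; print(w,"tilted",delta(P,-w))
E
```

```text
[-1.94522909 -2.36135902  5.24389952] [ 0.4618618  -0.05802061  0.17062805]
0.22 tilted [ 0.09 -0.03  0.13  0.27 -1.02  0.28]
0.3 tilted [ 0.19 -0.03  0.63  0.29 -5.61  0.27]
0.38 tilted [  0.32  -0.03   1.15   0.3  -10.19   0.26]
0.43 tilted [  0.42  -0.03   1.48   0.3  -13.05   0.25]
```

View pics/b1w.png

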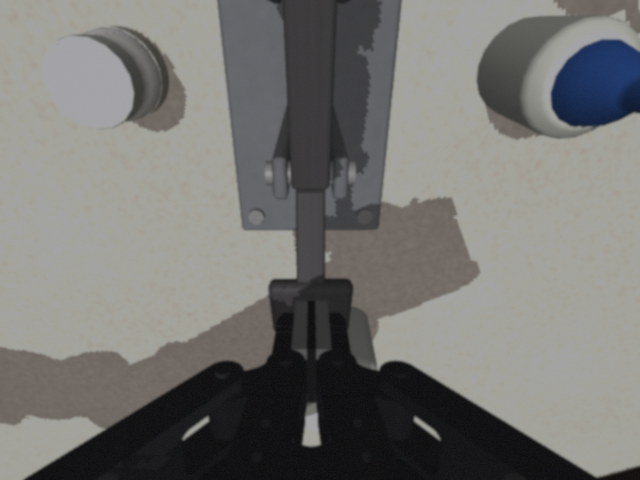

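View pics/b1s.png

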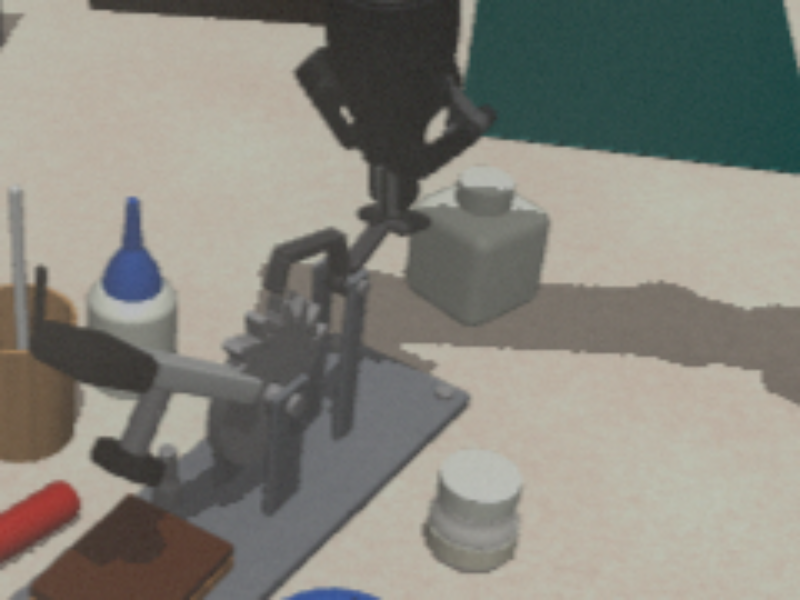

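The fingertips are on the pad and the nose is already rising, at about (275,270) in the crop. I'll press on to about 0.38 rad, then back off.

Emit:
{"op": "send_rows", "data": {
  "plan": [
    [[0.1,0,0.4,0,-2,0,1],[0.2,0,0.7,0,-6,0,1],[0.25,0,1,0,-8,0,1],[0.3,0,1.2,0,-10,0,1],[0.3,0,1.3,0,-10,0,1],[0.3,0,1.3,0,-10,0,1]]
  ]
}}

```text
clock: 5.85
eef_pos: [0.4625, -0.0579, 0.1601]
orientation: [2.464, 1.532, -0.473]
contact_force: [-6.6, 1.9, 30.8]
width: 0.003
```

```bash
python3 - <<'E'
from to import *
from fit import model
print(r.read_state()["contact_force"],r.read_state()["eef_pos"])
cv2.imwrite("pics/b2s.png",cv2.resize(camera("side")[150:330,270:510],(800,600)))
for w in [.22,.3,.38,.43]:
    P=model([.521,.0615,-.4632,.0381,w])["pawl_pad"]; print(w,"tilted",delta(P,-w))
E
```

```text
[-6.63227824  1.89537149 30.79802098] [ 0.4624726  -0.05790407  0.16009313]
0.22 tilted [-0.21 -0.09 -0.81  0.2   9.13  0.23]
0.3 tilted [-0.03 -0.09 -0.33  0.2   4.55  0.22]
0.38 tilted [ 0.19 -0.1   0.16  0.21 -0.03  0.21]
0.43 tilted [ 0.35 -0.1   0.47  0.22 -2.9   0.21]
```

View pics/b2s.png

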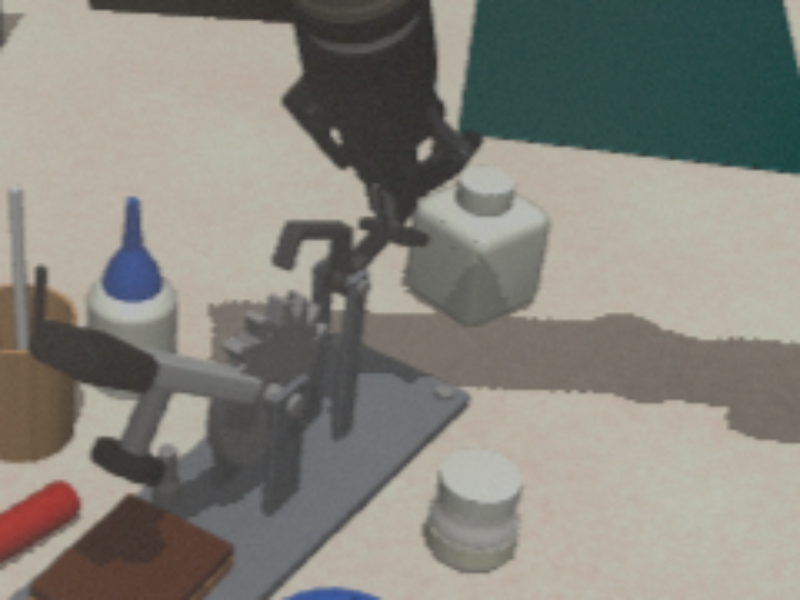

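Emit:
{"op": "send_rows", "data": {
  "plan": [
    [[0,0,-0.5,0,0,0,1],[0,0,-2,0,0,0,1],[0,0,-5,0,0,0,1],[0,0,-9,0,4,0,1],[0,0,-13,0,10,0,1],[0,0,-15,0,17,0,1],[0,0,-15,0,20,0,1]]
  ]
}}

```text
clock: 6.48
eef_pos: [0.4905, -0.0078, 0.3053]
orientation: [2.653, 1.649, -0.012]
contact_force: [0.6, -1.0, -1.1]
width: -0.003
```

```bash
python3 - <<'E'
from to import *
from fit import model
print(r.read_state()["contact_force"],r.read_state()["eef_pos"])
cv2.imwrite("pics/c1s.png",cv2.resize(camera("side")[150:330,270:510],(800,600)))
m=model([.521,.0615,-.4632,.0381,.4]); g=m["clamp_grip"]
n=goal(g,.6)[1].as_matrix()[:,2]
print("above pawl",delta(m["clamp_pivot"]+[0,0,.22],.3)); print("pre",delta(g-n*.05,.6))
print([(t,[(np.round(d["location"],1),round(d["score"],2)) for d in pinpoint(t,"side")[:1]],proj("side",m[t])) for t in ["clamp_grip","pawl_pad"]])
E
```

```text
[ 0.61479459 -0.98844636 -1.13548024] [ 0.49045595 -0.00784469  0.30532886]
above pawl [ 7.3  -0.24 -2.65  0.41 18.26  0.08]
pre [18.46 -0.27  2.83  0.4  35.44  0.15]
[('clamp_grip', [(array([297.5, 248.3]), 0.76)], array([299.21438879, 248.95581292])), ('pawl_pad', [(array([388.7, 216.3]), 0.88)], array([388.55305335, 216.57605212]))]
```

View pics/c1s.png

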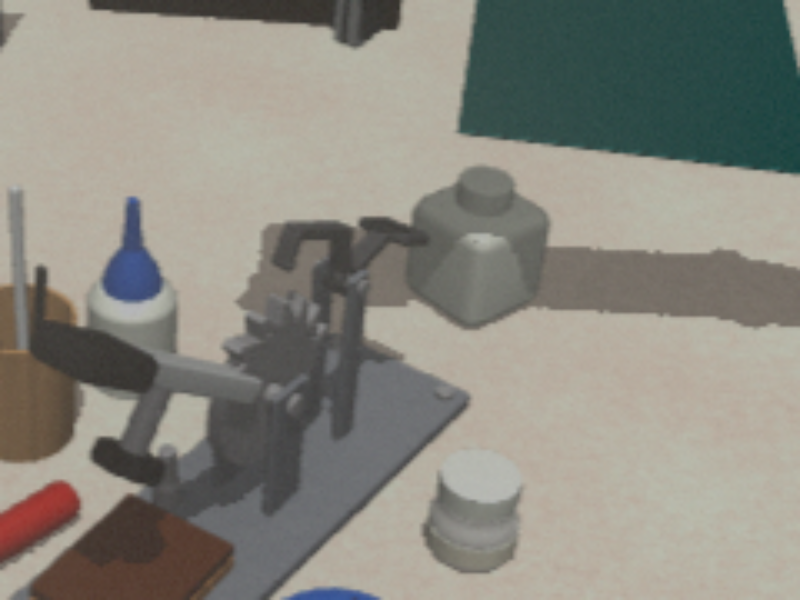

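Emit:
{"op": "send_rows", "data": {
  "plan": [
    [[3,0,-1,0,5,0,1],[6,-0.1,-1.5,0,11,0,1],[9,-0.1,-1.5,0,17,0,1],[12,-0.2,-1,0,23,0,1],[15,-0.2,0,0,29,0,1],[17.5,-0.3,1.5,0,34,0,1],[18.5,-0.3,2.8,0,35.4,0,1],[18.5,-0.3,2.8,0,35.4,0,1]]
  ]
}}

```text
clock: 7.3
eef_pos: [0.5621, 0.1604, 0.2601]
orientation: [-2.331, -1.45, -0.693]
contact_force: [-0.3, 0.9, -0.6]
width: -0.0
```

```bash
python3 - <<'E'
from to import *
from fit import model
print(r.read_state()["contact_force"],r.read_state()["eef_pos"])
m=model([.521,.0615,-.4632,.0381,.4]); g=m["clamp_grip"]
im=camera("wrist"); q=proj("wrist",g); print(q,[(np.round(d["location"],1),round(d["score"],2)) for d in pinpoint("clamp_grip","wrist")[:2]])
cv2.circle(im,tuple(np.int32(q)),3,(0,0,255),-1); cv2.imwrite("pics/d1w.png",im)
cv2.imwrite("pics/d1s.png",cv2.resize(camera("side")[150:390,230:550],(800,600)))
for a in [.0381,.1,.2,.3,.4,.5,.6,.7]:
    print(a,delta(model([.521,.0615,-.4632,a,.4])["clamp_grip"],.698-a))
E
```

```text
[-0.25581069  0.88090438 -0.59474321] [0.56214103 0.16044115 0.26011967]
[322.6113836 268.1641673] [(array([326.5, 269.4]), 0.61)]
0.0381 [ 0.11  0.33  4.49 -0.05  4.15  0.25]
0.1 [ 0.34  0.34  5.66 -0.04  0.6   0.25]
0.2 [ 0.55  0.34  7.57 -0.03 -5.13  0.25]
0.3 [  0.57   0.34   9.49  -0.02 -10.86   0.26]
0.4 [  0.4    0.34  11.4   -0.   -16.59   0.26]
0.5 [ 5.000e-02  3.400e-01  1.329e+01  1.000e-02 -2.232e+01  2.600e-01]
0.6 [-5.000e-01  3.400e-01  1.513e+01  2.000e-02 -2.805e+01  2.600e-01]
0.7 [ -1.23   0.34  16.91   0.04 -33.78   0.26]
```

View pics/d1w.png

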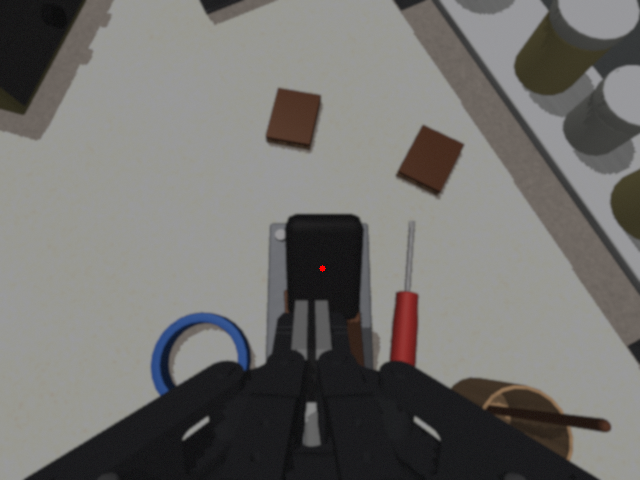

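View pics/d1s.png

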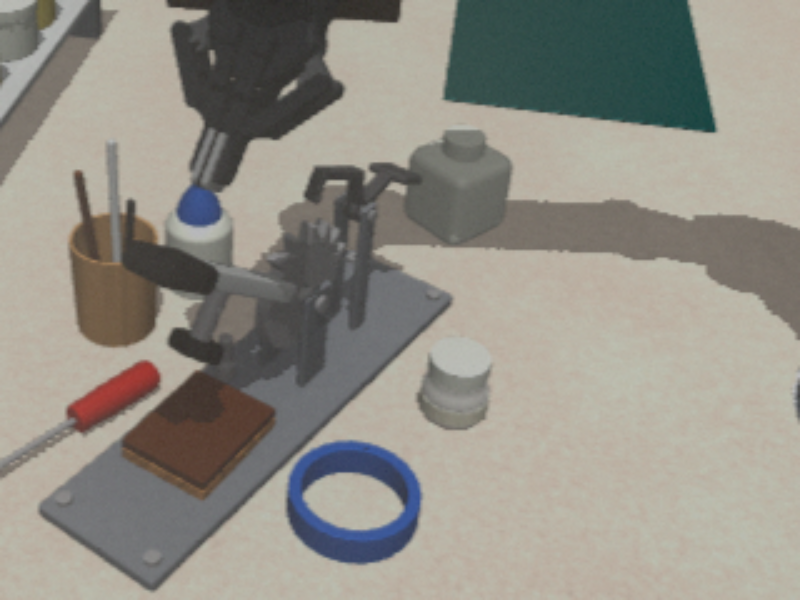

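Emit:
{"op": "send_rows", "data": {
  "plan": [
    [[0.1,0.4,2,0,3,0,1],[0.1,0.4,3.5,0,4,0,1],[0.1,0.4,4,0,4,0,1],[0.1,0.4,4.5,0,4,0,1],[0.2,0.4,5,0,2.5,0,1],[0.3,0.4,5.7,0,0.5,0,1],[0.4,0.4,6.6,0,-2,0,1],[0.5,0.4,7.6,0,-5,0,1],[0.5,0.4,8.5,0,-8,0,1],[0.6,0.4,9.5,0,-11,0,1]]
  ]
}}

```text
clock: 8.28
eef_pos: [0.5954, 0.2067, 0.192]
orientation: [-2.461, -1.529, -0.493]
contact_force: [-2.8, -3.7, 2.9]
width: -0.003
```

```bash
python3 - <<'E'
from to import *
from fit import model
print(r.read_state()["contact_force"],r.read_state()["eef_pos"])
cv2.imwrite("pics/e1s.png",cv2.resize(camera("side")[150:390,230:550],(800,600)))
for a in [.2,.3,.4,.5,.6,.65,.7,.74]:
    print(a,delta(model([.521,.0615,-.4632,a,.4])["clamp_grip"],.698-a))
E
```

```text
[-2.76134057 -3.70224332  2.9345914 ] [0.59540213 0.20668201 0.19202862]
0.2 [-0.73 -0.04 -1.93  0.03  6.08  0.53]
0.3 [-0.34 -0.04 -0.05  0.06  0.35  0.53]
0.4 [-0.13 -0.04  1.86  0.08 -5.38  0.53]
0.5 [ -0.11  -0.04   3.78   0.11 -11.1    0.52]
0.6 [ -0.29  -0.05   5.69   0.13 -16.83   0.52]
0.65 [ -0.45  -0.05   6.64   0.15 -19.7    0.51]
0.7 [ -0.66  -0.05   7.58   0.16 -22.56   0.51]
0.74 [ -0.86  -0.05   8.32   0.17 -24.86   0.51]
```

View pics/e1s.png

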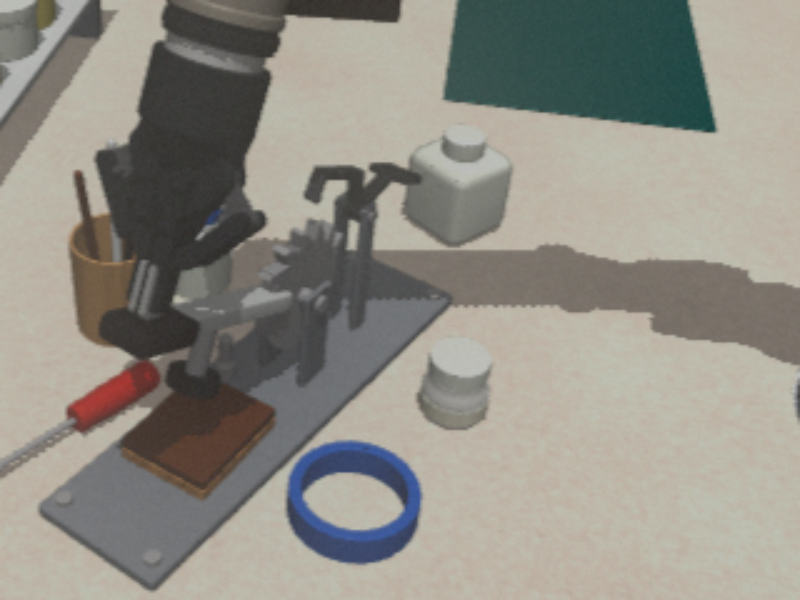

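Emit:
{"op": "send_rows", "data": {
  "plan": [
    [[-0.2,0,0.9,0,-2.5,0,1],[-0.1,0,1.8,0,-5.4,0,1],[-0.1,0,2.8,0,-8,0,1],[-0.1,0,3.8,0,-11,0,1],[-0.2,0,4.7,0,-14,0,1],[-0.3,0,5.6,0,-17,0,1],[-0.4,0,6.2,0,-18.5,0,1],[-0.5,0,6.7,0,-20,0,1]]
  ]
}}

```text
clock: 9.0
eef_pos: [0.6072, 0.2314, 0.1289]
orientation: [-2.648, -1.654, -0.066]
contact_force: [0.8, 2.5, 3.8]
width: 0.002
```

```bash
python3 - <<'E'
from to import *
from fit import model
print(r.read_state()["contact_force"],r.read_state()["eef_pos"])
cv2.imwrite("pics/f1s.png",cv2.resize(camera("side")[150:390,230:550],(800,600)))
for a in [.6,.65,.7,.72,.74]:
    print(a,delta(model([.521,.0615,-.4632,a,.4])["clamp_grip"],.698-a))
E
```

```text
[0.78398514 2.456434   3.80085268] [0.60722025 0.23139986 0.128915  ]
0.6 [-0.43 -0.06 -1.01  0.34  3.13  0.64]
0.65 [-0.25 -0.06 -0.06  0.35  0.26  0.64]
0.7 [-0.13 -0.07  0.89  0.37 -2.6   0.63]
0.72 [-0.09 -0.07  1.27  0.38 -3.75  0.62]
0.74 [-0.06 -0.07  1.65  0.38 -4.89  0.62]
```

View pics/f1s.png

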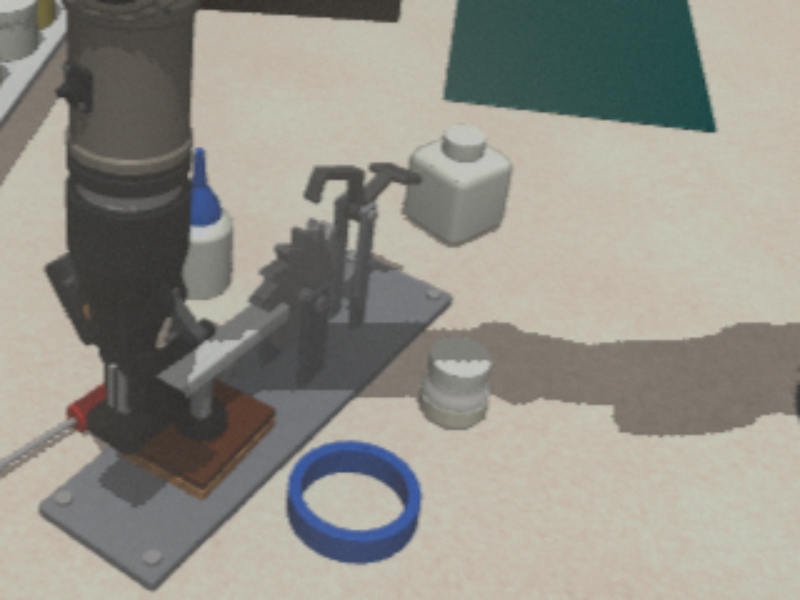

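Nearly level; I'll press on gently until the force rises.

Emit:
{"op": "send_rows", "data": {
  "plan": [
    [[-0.2,0,0.4,0,-1,0,1],[-0.1,0,0.7,0,-2,0,1],[-0.1,0,0.9,0,-2.5,0,1],[-0.1,0,1.0,0,-2.5,0,1],[-0.1,0,1.0,0,-2.5,0,1]]
  ]
}}

```text
clock: 9.47
eef_pos: [0.6075, 0.232, 0.1191]
orientation: [2.659, 1.664, 0.008]
contact_force: [-0.4, 2.7, 10.5]
width: -0.004
```

Emit:
{"op": "send_rows", "data": {
  "plan": [
    [[0,0,0.2,0,0,0,1],[0,0,0.3,0,0,0,1],[0,0,0.4,0,0,0,1],[0,0,0.4,0,0,0,1]]
  ]
}}

```text
clock: 9.8
eef_pos: [0.6076, 0.232, 0.119]
orientation: [2.662, 1.664, 0.009]
contact_force: [-6.5, 0.8, 23.3]
width: -0.001
```

Emit:
{"op": "send_rows", "data": {
  "plan": [
    [[0,0,-0.3,0,0,0,1],[0,0,-2,0,0,0,1],[-1,0,-5,0,0,0,1],[-2,-3,-9,0,0,0,1],[-3,-7,-13,0,0,0,1],[-3,-11,-16,0,0,0,1],[-3,-15,-17,0,0,0,1],[-3,-18,-17,0,0,0,1],[-3,-18,-17,0,0,0,1]]
  ]
}}

```text
clock: 10.55
eef_pos: [0.4271, 0.2852, 0.2879]
orientation: [-2.659, -1.67, -0.004]
contact_force: [-0.4, 1.0, -0.7]
width: 0.004
```

```bash
python3 - <<'E'
from to import *
from fit import model
s=r.read_state();print(s["contact_force"],s["eef_pos"],s["clock"])
im=camera("side");cv2.imwrite("pics/g1s.png",cv2.resize(im[150:390,230:550],(800,600)))
m=model([.521,.0615,-.4632,.70,.42])
for t in ["clamp_grip","clamp_foot","pawl_pad"]: print(t,[(np.round(d["location"],1),round(d["score"],2)) for d in pinpoint(t,"side")[:2]],proj("side",m[t]))
cv2.imwrite("pics/g1t.png",cv2.resize(camera("top")[160:400,150:470],(800,600)))
E
```

```text
[-0.35114306  0.96133686 -0.72395931] [0.42710663 0.28520416 0.28791574] 10.55
clamp_grip [(array([276.2, 315.2]), 0.8), (array([406.3, 240.2]), 0.3)] [281.74584061 316.12783602]
clamp_foot [(array([312.1, 318.2]), 0.65)] [309.95638278 320.83475128]
pawl_pad [(array([347.8, 268.2]), 0.52)] [388.5491838  217.03206306]
```

View pics/g1s.png

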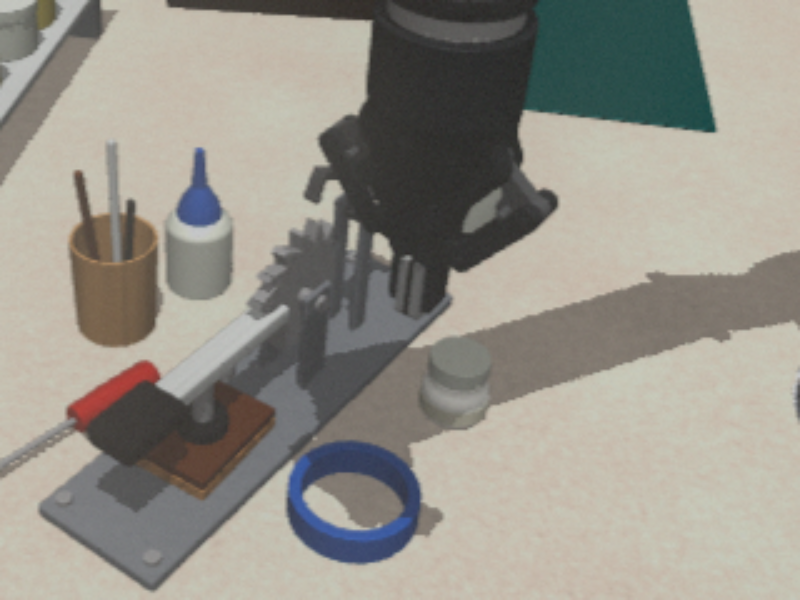

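View pics/g1t.png

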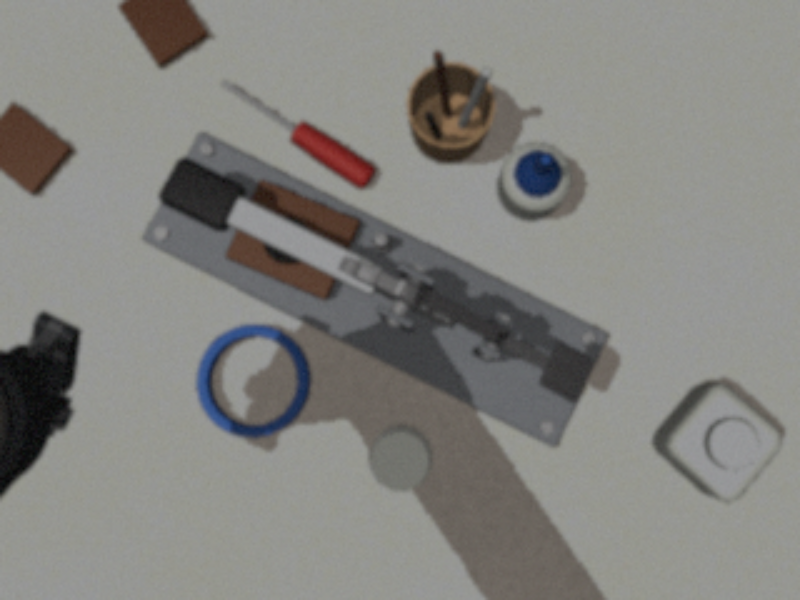

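```bash
python3 -c "
from h import *
print(workorder.close_job())"
```

```text
the job is handed in; nothing more can be done
None
```

The panel is clamped and the job is handed in, at about 10.7 s of the 45 s allowed.

- **Pawl:** I pressed the thumb pad down until the force rose to about 31 N, at or close to its stop. I estimate the pawl angle at about 0.4 rad, well past the 0.19 needed. A side view after letting go showed the nose well clear of the wheel. The nose was still raised after the arm push, though the robot hid the pad in that last side view.
- **Clamp arm:** I then pushed the grip down along its arc until the fingertips stopped sinking. They stood about 0.10 m above the bench (the arm-level height) with 23 N on them.
- **Last pictures:** After I let go, the arm stayed level with the foot on the panel. The panel, cup, bottle, tape, jar, flask and screwdriver looked unmoved, and the robot was clear of everything with only about 1 N of noise on the force reading.

**Checks that disagreed:**
- The networks' side-view points for the grip and foot were 3 to 6 pixels off the level-arm model.
- The last `pawl_pad` detection was a low-score misfire on another part, because the robot hid the pad, so I disregarded it.

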